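# Clamp the vial rack into the autosampler

## Robot

A 6-joint arm with a two-finger parallel gripper is mounted at the origin on the work surface. World frame = base frame: x ahead of the robot, y to its left, z up, the work surface at z = 0. Lengths are in m, angles in rad, forces in N, time in s.
With the tool pointing down it reaches from about 0.35 to 0.775 m from the base axis. Payload 5.5 kg.
Tool frame: the origin (TCP) lies at the very end of the fingers, on their centre line; the grasp point (between the pads) lies 19 mm behind it; z points along the fingers, x is the direction in which the jaws open and shut, and the axes are right-handed (so a half turn about z gives the same grasp; the last joint's range is limited). The gripper opens to 85 mm and grips with 20 to 120 N. Pads are 22 mm wide; open, the fingers measure 114 mm over their backs; the gripper's body (76 mm by 85 mm) begins 54 mm behind the grasp point. The pads swing forward as they close: fully open they stand 13 mm farther back than shut.
Start: joints at [1.077, 0.313, 0.046, 1.304, 0, 1.431], TCP at [0.199, 0.539, 0.231] pointing down, gripper open.
Joint ranges: [-2.76, 2.76], [-0.86, 1.69], [-1.03, 1.26], [-2.2, 2.34], [-1.47, 1.5], [-3.14, 3.14]. Speed limits (rad/s): [2.57, 2.57, 3.14, 3.14, 3.14, 3.14].

## Interface

Orientations are given as a unit quaternion [w, x, y, z].
In Python, from workcell import env gives the robot as it stands.
- The arm moves only by the shell command python3 -m inch 'ROWS' [FORCE]. ROWS is JSON, a list of rows, each a list of 7 numbers: the turn, a rotation vector about the tool's x, y, z each as a share of 8 degrees, from -1 to 1, then the shift along the tool's x, y, z each as a share of 0.05 m, from -1 to 1, then the closure, from 0 (fully open) to 1 (shut). A call has 1 to 12 rows; each row shifts and turns the commanded pose from where the row before left it, along the tool's axes as they then stand; what a row does not reach is not made up. A row lasts 1/10 s, in which the tool goes at most 50 mm and 8.59 degrees, less where a joint would pass 70% of its speed; a pose out of reach is approached as far as the arm can. A call with a number of a shift or a turn outside -1 to 1 is refused whole. A call with a gripper value outside its range is refused whole. The fingers move at their own pace and stop on an object; FORCE is the grip in N (left out, the last holds). Time passes only in rows, so rows that do not move let the fingers close. It gives the time, the measured TCP pose, the force and the opening at its end, in the units of the state.
- env.get_state(): the state, without advancing time (a new reading comes with each control period).
- env.read_camera(name): name is "scene" or "top" or "wrist"; returns the picture (420x560x3 uint8, red, green, blue); there is no depth.
- env.calibration(name): a dict with "fx", "fy", "cx", "cy" (pixels), "k1" (the pictures are not rectified: a ray, as slopes to the right and down, at radius r is drawn at 1 + k1 r^2 times it, then the intrinsics apply), "rvec" (rotation vector, rad) and "tvec" (3), from world to camera coordinates, as OpenCV has them; the wrist camera has in their place "hand_eye" (4x4, takes a point from camera to tool coordinates, whose origin is the TCP and whose axes are the tool frame's). Camera axes: x right, y down, z forward; pixel columns grow to the right and rows downward; lengths in m; the calibration is good to about 2 mm. A picture is of the moment at which its call begins: read the wrist's pose just before it. calibration takes no time and is no camera call.
- env.hand_in(): hands the job in, once; it reports no verdict.
The state is a dict: "clock": time; "joint_pos": joint angles; "qvel": joint speeds; "tau": joint torques, N m; "tcp_pos": TCP position; "orientation": TCP orientation; "wrist_force": force on the tool from outside, world axes, zero at the start; "ft_torque": the same for the moment, N m; "finger_gap": finger opening in m.
Only numpy, scipy, OpenCV 4.12 (cv2) and the standard library are available. Lean on these libraries where they do the work, as an engineer would, in place of code of your own. Each camera call takes 0.05 s, during which the arm holds its last target.

## Task

Slide the loaded vial rack across the autosampler's deck, without lifting it off the deck, until it sits squarely in the corner, flush against both the back stop and the side stop, while the toggle clamp is still open. Then push the clamp's handle all the way down over centre to its stop, so that it stays down by itself with the pad pressing on the rack. Leave the other things on the deck and bench where they stand.

Things in the scene. Friction and masses are not known exactly. Their poses are not given: they have to be found in the camera images.
- sampler: the autosampler's fixed white base, a slab whose flat top (the deck) is 30 mm above the bench. Origin at bench height, straight below the centre of the rack's place; x points to the back stop, y to the side stop and clamp, z up. Slab spans x -150 to +170, y -210 to +170 mm; a tower 226 mm tall stands at its corner x 148, y -175 mm
- back_stop (a point): mid-length point on the top edge of the back stop's face: an aluminium bar 140 mm long, 22 mm high, along the base's y, its face at x = +42 mm in the base's frame (axes as the base)
- side_stop (a point): mid-length point on the top edge of the side stop's face: an aluminium bar 84 mm long, 22 mm high, along the base's x, its face at y = +70 mm in the base's frame (axes as the base)
- rack: white vial rack, 84 mm along its x, 140 mm along its y, 45 mm high; grey vial caps stand 10 mm above its top, with a bare strip at its +y end. 0.3 to 0.6 kg, slides freely. Origin at the centre of its underside, z up. In its place the origin is at x = 0, y = 0, z = 30 mm in the base's frame, axes parallel to the base's; it starts short of both stops, slightly turned
- handle_pivot (a point): the handle's pivot between the clamp's steel cheeks, base frame x = 0, y = 140 mm, 105 mm above the bench; axis along the base's x (point axes as the base). Clamp stands from y 86 to 158 mm; its open arm stands up from y = 100 mm to about 165 mm above the bench, pad side towards the rack, reaching y = 50 mm at most
- clamp_handle (a joint): angle of the toggle clamp's handle, rad: 0 open to 1.25 fully down on its stop; dead centre at 1.15, beyond which the squeezed pad drives it onto the stop and holds it. It stays where left (moves at about 2 N at the grip); with the rack under the pad the last 0.2 rad take up to about 10 N. Arm and pad swing down as it goes down
- handle_grip (a point): point on the axis of the handle's round black grip (18 mm thick, 72 mm long), 95 mm from the pivot, 30 mm short of the handle's end; its z points along the handle to the end. At joint 0 the handle stands up, leaning 0.35 rad from vertical to the base's +y; it swings on towards +y and down, level (1.6 rad from vertical) at its stop
- clamp_pad: the black rubber pad, 20 mm across, on a sprung spindle at the end of the clamp's arm; origin at the centre of its pressing face. Closed, it stands at x = 0, y = 45 mm in the base's frame, on the bare strip of the rack's top, and presses with about 15 N
- vial_a: small amber glass vial with white cap, 24 mm across, 45 mm tall, standing on the deck behind the back stop; origin at the centre of its underside. Not part of the job
- jar_b: white plastic jar, 48 mm across, 55 mm tall, standing on the deck behind the back stop; origin at the centre of its underside. Not part of the job
- beaker: glass beaker, 70 mm across, 90 mm tall, standing on the bench near the clamp; origin at the centre of its underside. Not part of the job
- reagent: amber bottle, 80 mm across, 170 mm tall, on the bench to the left; origin at the centre of its underside. Not part of the job
- wash_bottle: white plastic bottle, 68 mm across, 160 mm tall, on the bench to the left; origin at the centre of its underside. Not part of the job
- tip_box: grey closed pipette-tip box, 90 x 120 x 60 mm, on the bench to the left; origin at the centre of its underside. Not part of the job
- crucible: white ceramic bowl, 56 mm across, 35 mm tall, on the bench to the right; origin at the centre of its underside. Not part of the job
- spatula: steel spatula, 180 mm long, lying on the bench to the right. Not part of the job
Things that resemble listed ones, but are neither listed nor needed, are in the scene too. What is shaped like the rack but turquoise or yellow is not meant.

How it is judged:
By the outcome, as a careful person would: the job done as asked, in the order asked, and still so for the second after the job is handed in, with the robot touching nothing.
It also fails if it takes over 64 s, if anything falls off the work surface, if the arm or the gripper's body presses on something with over 40 N, if the wrist force passes 120 N, or if a joint passes its speed limit or range.

## Working session

There is one attempt and no reset: what is moved stays moved. The work goes in short steps, Python scripts to look and compute and a shell command to move; the robot and the scene stay as the last step left them, time stands still between calls to the robot, and variables do not carry over. Pictures are saved under pics/ and viewed, and the job is handed in when it is done.

```bash
ls; mkdir -p pics
python3 - <<'E'
from workcell import env
import cv2
print(env.get_state())
for n in("scene","top","wrist"):
    c=env.calibration(n);print(n,c)
    cv2.imwrite(f"pics/{n}0.png",env.read_camera(n)[:,:,::-1])
E
```

```text
pics
{'clock': 0.0, 'joint_pos': array([ 1.07741998e+00,  3.13990808e-01,  4.49739530e-02,  1.30360592e+00,
       -1.19886818e-05,  1.43118912e+00]), 'qvel': array([ 0.00019679,  0.00067346,  0.0004107 , -0.00201115, -0.00232629,
       -0.00106642]), 'tau': array([-2.49777740e-04, -4.80632293e+01,  2.98529971e+01,  1.95403537e-02,
        1.56258457e-04, -2.29901781e-05]), 'tcp_pos': array([0.19896998, 0.53892687, 0.23041228]), 'orientation': array([ 4.18044052e-04,  8.20498283e-01,  5.71648261e-01, -8.11945983e-04]), 'wrist_force': array([0.29672926, 0.04032321, 0.00975883]), 'ft_torque': array([ 0.01054693, -0.03679673, -0.02861665]), 'finger_gap': 0.08589682945948153}
scene {'fx': 412.39512796861897, 'fy': 412.39512796861897, 'cx': 276.46508802009004, 'cy': 211.19492066540934, 'k1': 0.022771121676148254, 'rvec': array([ 2.06970631,  0.8184048 , -0.41799305]), 'tvec': array([-0.33598368, -0.0919147 ,  1.71043012])}
top {'fx': 435.4803629833079, 'fy': 435.4803629833079, 'cx': 282.93933874228026, 'cy': 217.60213018291554, 'k1': -0.03271523085028387, 'rvec': array([ 2.22052773, -2.16713301,  0.05911845]), 'tvec': array([-0.01896225,  0.48731187,  1.43389215])}
wrist {'fx': 341.7540145326893, 'fy': 341.7540145326893, 'cx': 277.74395666473123, 'cy': 212.4940145549234, 'k1': -0.051067617910794845, 'hand_eye': array([[ 9.99999234e-01, -1.07803363e-03, -6.08155103e-04,
         1.59165966e-04],
       [ 1.21156970e-03,  9.53058321e-01,  3.02784360e-01,
        -7.69554974e-02],
       [ 2.53195560e-04, -3.02784865e-01,  9.53058897e-01,
        -1.42880737e-01],
       [ 0.00000000e+00,  0.00000000e+00,  0.00000000e+00,
         1.00000000e+00]])}
```

View pics/scene0.png

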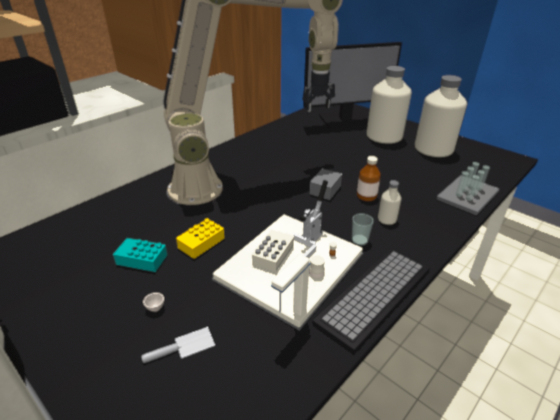

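View pics/top0.png

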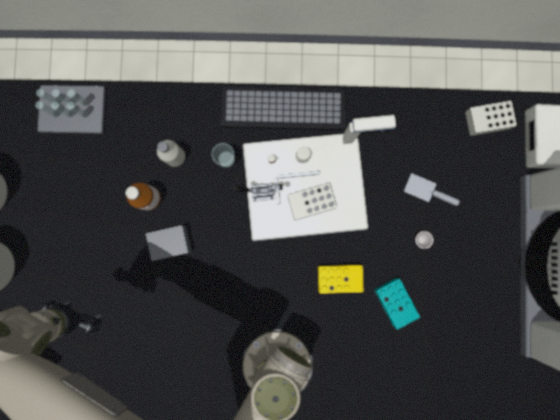

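View pics/wrist0.png

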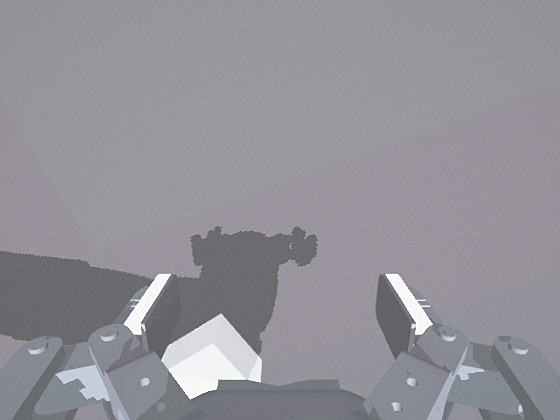

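Rack candidates in the top view: a white rack on the deck at (313,201), another white one off the deck at (492,117), a yellow one at (340,279) and a turquoise one at (398,303). The white one on the deck beside the clamp fits the description. I'll confirm it with a crop and measure.

```bash
cat > h.py <<'E'
import numpy as np, cv2
from scipy.spatial.transform import Rotation as R
from workcell import env
def cam(n,st=None):
    c=env.calibration(n)
    if n=="wrist":
        T=np.eye(4);q=st["orientation"];T[:3,:3]=R.from_quat([q[1],q[2],q[3],q[0]]).as_matrix();T[:3,3]=st["tcp_pos"]
        M=T@c["hand_eye"];return c,M[:3,:3],M[:3,3]
    A=R.from_rotvec(c["rvec"]).as_matrix().T
    return c,A,-A@c["tvec"]
def ray(n,uv,st=None):
    c,A,o=cam(n,st);d=(np.array(uv,float)-[c["cx"],c["cy"]])/[c["fx"],c["fy"]]
    s=d.copy()
    for _ in range(20): s=d/(1+c["k1"]*(s@s))
    v=A@np.array([*s,1]);return o,v/np.linalg.norm(v)
def onz(n,uv,z,st=None):
    o,v=ray(n,uv,st);return o+v*(z-o[2])/v[2]
def proj(n,P,st=None):
    c,A,o=cam(n,st);p=A.T@(np.array(P,float)-o);s=p[:2]/p[2];s=s*(1+c["k1"]*(s@s));return s*[c["fx"],c["fy"]]+[c["cx"],c["cy"]]
E
python3 - <<'E'
from h import *
im=cv2.imread("pics/top0.png")
cv2.imwrite("pics/topc.png",cv2.resize(im[120:250,225:405],None,fx=4.4,fy=4.4,interpolation=cv2.INTER_CUBIC))
s=cv2.imread("pics/scene0.png")
cv2.imwrite("pics/scenec.png",cv2.resize(s[165:325,205:375],None,fx=3.7,fy=3.7,interpolation=cv2.INTER_CUBIC))
g=cv2.cvtColor(im,cv2.COLOR_BGR2GRAY);m=(g>125).astype(np.uint8)
m[:110]=0
n,l,st,ce=cv2.connectedComponentsWithStats(m)
for i in range(1,n):
    if st[i,4]>3000: print(st[i],ce[i])
k=l[200,340];c=max(cv2.findContours((l==k).astype(np.uint8),0,1)[0],key=cv2.contourArea)
h=cv2.convexHull(c);a=cv2.approxPolyDP(h,5,True)[:,0];print(a.tolist())
for p in a: print(p,onz("top",p,.03))
E
```

```text
[  243   115   153   126 11771] [308.29598165 182.986917  ]
[   0  351  103   69 3515] [ 35.16614509 396.22247511]
[[394, 116], [366, 228], [252, 239], [245, 143]]
[394 116] [ 0.83548753 -0.36966831  0.03      ]
[366 228] [ 0.45917257 -0.28065438  0.03      ]
[252 239] [0.4140669  0.09251354 0.03      ]
[245 143] [0.73152786 0.12479359 0.03      ]
```

View pics/topc.png

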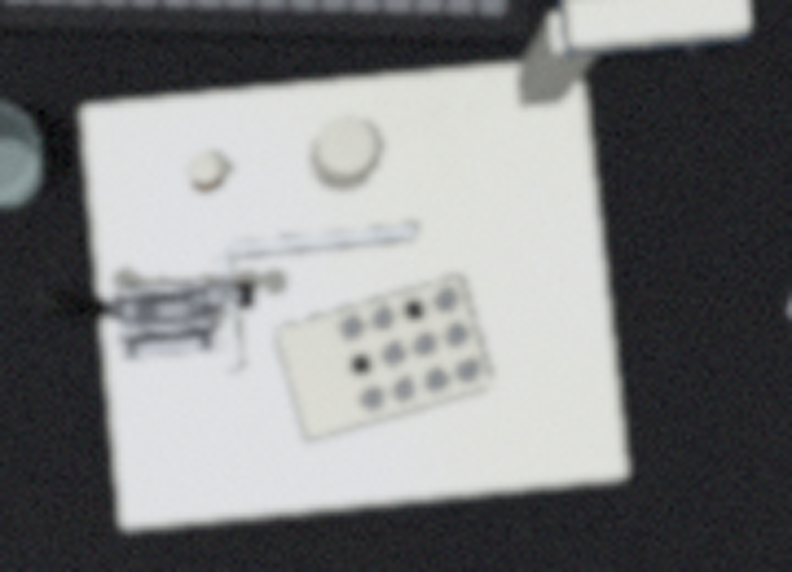

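View pics/scenec.png

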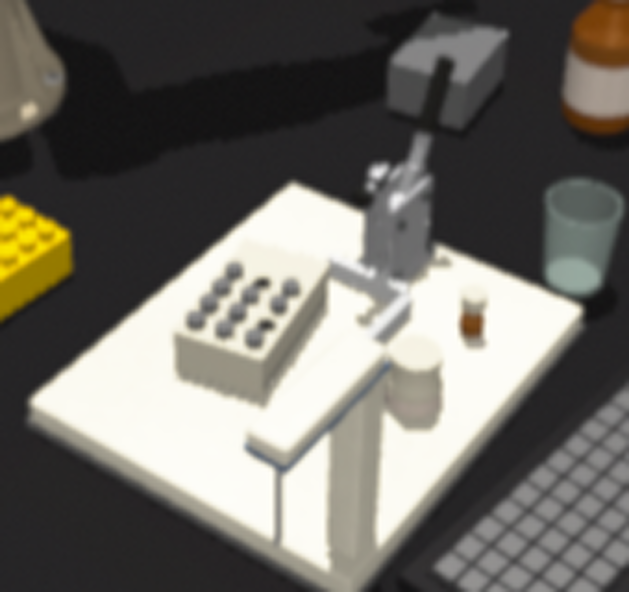

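```bash
cat >> h.py <<'E'
def crop(px): return (225+(px[0]+.5)/4.4-.5,120+(px[1]+.5)/4.4-.5)
E
python3 - <<'E'
from h import *
im=cv2.imread("pics/top0.png");g=cv2.cvtColor(im,cv2.COLOR_BGR2GRAY).astype(float)
# slab edges with subpixel threshold crossing; x+ edge, y+ edge, x- edge, y- edge
def cross(line):
    t=125;i=[k for k in range(len(line)-1) if (line[k]-t)*(line[k+1]-t)<0]
    return i[0]+(t-line[i[0]])/(line[i[0]+1]-line[i[0]]) if i else None
def edge(pts,dz=.03):
    P=np.array([onz("top",p,dz)[:2] for p in pts]);c=P.mean(0);d=np.linalg.svd(P-c)[2][0];
    r=(P-c)@[-d[1],d[0]];k=abs(r)<.002;P=P[k];c=P.mean(0);d=np.linalg.svd(P-c)[2][0];return c,d,abs(r).max()
bot=edge([(u,225+cross(g[225:250,u])) for u in range(258,360,4)])
lef=edge([(238+cross(g[v,238:258]),v) for v in list(range(150,180,3))+list(range(198,232,3))])
rig=edge([(350+cross(g[v,350:375]),v) for v in range(145,222,4)])
top=edge([(u,130+cross(g[130:150,u])) for u in range(250,335,4)])
for n,e in zip("bot lef rig top".split(),(bot,lef,rig,top)): print(n,e[0],np.degrees(np.arctan2(e[1][1],e[1][0]))%180,e[2])
def inter(a,b):
    s=np.linalg.solve(np.c_[a[1],-b[1]],b[0]-a[0]);return a[0]+s[0]*a[1]
C={k:inter(*v) for k,v in dict(BL=(bot,lef),BR=(bot,rig),TL=(top,lef),TR=(top,rig)).items()};print(C)
src=np.array([[-.15,.17],[-.15,-.21],[.17,.17],[.17,-.21]]);dst=np.array([C[k] for k in("BL","BR","TL","TR")])
a,b=src.mean(0),dst.mean(0);U,S,V=np.linalg.svd((src-a).T@(dst-b));Rm=(U@V).T
t=b-Rm@a;yaw=np.arctan2(Rm[1,0],Rm[0,0]);print("origin",t,"yaw deg",np.degrees(yaw),"res mm",1e3*(src@Rm.T+t-dst))
print(np.linalg.norm(C["BL"]-C["BR"]),np.linalg.norm(C["BL"]-C["TL"]))
open("base.txt","w").write(f"{t[0]} {t[1]} {yaw}")
B=lambda P:(P[:2]-t)@Rm
for n,p in dict(r_xp_yp=(277,328),r_xp_yn=(460,275),r_xn_yp=(306,440),r_xn_yn=(490,380)).items(): print(n,1e3*B(onz("top",crop(p),.075)))
for p in [(563,0),(752,35),(565,50),(750,-5)]: print("head",1e3*B(onz("top",crop(p),.226)),1e3*B(onz("top",crop(p),.27)))
for z in(.03,.05,.1,.15): print("needle tip?",z,1e3*B(onz("scene",(280,311),z)), "top",1e3*B(onz("scene",(280,291),z)))
for n,p in dict(vial=(209,190),jar=(345,170)).items(): print(n,1e3*B(onz("top",crop(p),.03)))
print("back stop ends",[1e3*B(onz("top",crop(p),.052)) for p in((235,258),(418,238))]," side",[1e3*B(onz("top",crop(p),.052)) for p in((233,260),(240,368))])
E
```

```text
Traceback (most recent call last):
TypeError: unsupported operand type(s) for +: 'int' and 'NoneType'
```

```bash
cat > m.py <<'E'
from h import *
im=cv2.imread("pics/top0.png");g=cv2.cvtColor(im,cv2.COLOR_BGR2GRAY).astype(float)
def cross(line):
    t=110;i=[k for k in range(len(line)-1) if (line[k]-t)*(line[k+1]-t)<0]
    return i[0]+(t-line[i[0]])/(line[i[0]+1]-line[i[0]]) if i else np.nan
def edge(pts,dz=.03):
    P=np.array([onz("top",p,dz)[:2] for p in pts if np.isfinite(p).all()])
    for _ in range(4):
        c=P.mean(0);d=np.linalg.svd(P-c)[2][0];r=abs((P-c)@[-d[1],d[0]]);P=P[r<max(.0015,np.median(r)*2)]
    return c,d,len(P),r.max()
bot=edge([(u,225+cross(g[225:250,u])) for u in range(258,360,3)])
lef=edge([(238+cross(g[v,238:258]),v) for v in list(range(150,180,2))+list(range(198,232,2))])
rig=edge([(350+cross(g[v,350:375]),v) for v in range(150,222,3)])
top=edge([(u,130+cross(g[130:150,u])) for u in range(250,335,3)])
for n,e in zip("bot lef rig top".split(),(bot,lef,rig,top)): print(n,e[0],np.degrees(np.arctan2(e[1][1],e[1][0]))%180,e[2:])
def inter(a,b):
    s=np.linalg.solve(np.c_[a[1],-b[1]],b[0]-a[0]);return a[0]+s[0]*a[1]
C={k:inter(*v) for k,v in dict(BL=(bot,lef),BR=(bot,rig),TL=(top,lef),TR=(top,rig)).items()};print(C)
src=np.array([[-.15,.17],[-.15,-.21],[.17,.17],[.17,-.21]]);dst=np.array([C[k] for k in("BL","BR","TL","TR")])
a,b=src.mean(0),dst.mean(0);U,S,V=np.linalg.svd((src-a).T@(dst-b));Rm=(U@V).T
t=b-Rm@a;yaw=np.arctan2(Rm[1,0],Rm[0,0]);print("origin",t,"yaw deg",np.degrees(yaw),"res mm",1e3*(src@Rm.T+t-dst))
print(np.linalg.norm(C["BL"]-C["BR"]),np.linalg.norm(C["BL"]-C["TL"]))
open("base.txt","w").write(f"{t[0]} {t[1]} {yaw}")
B=lambda P:(P[:2]-t)@Rm
for n,p in dict(r_xp_yp=(277,328),r_xp_yn=(460,275),r_xn_yp=(306,440),r_xn_yn=(490,380)).items(): print(n,1e3*B(onz("top",crop(p),.075)))
for p in [(563,0),(752,35),(565,50),(750,-5)]: print("head",1e3*B(onz("top",crop(p),.226)),1e3*B(onz("top",crop(p),.27)))
for z in(.03,.05,.1,.15): print("needle tip?",z,1e3*B(onz("scene",(280,311),z)), "top",1e3*B(onz("scene",(280,291),z)))
for n,p in dict(vial=(209,190),jar=(345,170)).items(): print(n,1e3*B(onz("top",crop(p),.03)))
print("back stop ends",[1e3*B(onz("top",crop(p),.052)) for p in((235,258),(418,238))]," side",[1e3*B(onz("top",crop(p),.052)) for p in((233,260),(240,368))])
E
python3 m.py
```

```text
bot [ 0.43132639 -0.0890584 ] 97.22940055429558 (34, np.float64(0.00037840053913254284))
lef [0.57733647 0.1156829 ] 7.14485699387248 (31, np.float64(0.0005703406369934797))
rig [ 0.59870292 -0.26997686] 7.15593598588984 (23, np.float64(0.0005090878703954149))
top [ 0.75217863 -0.03079382] 97.09605256008568 (29, np.float64(0.0005489792526769135))
{'BL': array([0.40804667, 0.09446214]), 'BR': array([ 0.45654009, -0.28782514]), 'TL': array([0.73153798, 0.13501233]), 'TR': array([ 0.77913375, -0.24732411])}
origin [ 0.58140057 -0.05782054] yaw deg 7.157600607509503 res mm [[ 3.34099    -2.29731558]
 [ 2.19519634  2.95123523]
 [-2.64402238 -2.97581635]
 [-2.89216397  2.3218967 ]]
0.38535071713127306 0.32602292084223367
r_xp_yp [-17.0041313   40.16521162]
r_xp_yn [  8.16432169 -96.04034728]
r_xn_yp [-99.99810102  27.52497043]
r_xn_yn [ -70.09782112 -109.53031265]
head [ 162.52820795 -164.29292119] [ 150.8556111  -155.90337754]
head [ 127.37105831 -284.96027463] [ 116.95396237 -272.26156563]
head [ 129.42703143 -161.90347237] [ 118.93651441 -153.59925859]
head [ 153.91790631 -286.79081302] [ 142.55279291 -274.02673345]
needle tip? 0.03 [ 105.59797263 -212.28504507] top [  62.08984146 -151.40616454]
needle tip? 0.05 [ 115.50360786 -226.35980601] top [  72.96886371 -166.84294013]
needle tip? 0.1 [ 140.26769594 -261.54670834] top [ 100.16641935 -205.4348791 ]
needle tip? 0.15 [ 165.03178403 -296.73361068] top [ 127.36397499 -244.02681808]
vial [96.64044766 79.50951747]
jar [101.49871167 -23.81058423]
back stop ends [array([40.24347403, 65.27818572]), array([ 41.51082434, -70.83001658])]  side [array([38.91171872, 66.89644132]), array([-41.2518052 ,  69.75089729])]
```

```bash
cat >> h.py <<'E'
bx,by,yaw=map(float,open("base.txt").read().split())
Rb=R.from_euler("z",yaw).as_matrix();tb=np.array([bx,by,0])
def here(target=None,label=""):
    s=env.get_state();q=s["orientation"];Q=R.from_quat([q[1],q[2],q[3],q[0]]).as_matrix()
    p=Rb.T@(s["tcp_pos"]-tb);want=R.from_matrix(Rb@np.array([[0,1,0],[1,0,0],[0,0,-1.]])).as_matrix()
    print(label,"t%.2f"%s["clock"],"base mm",np.round(1e3*p,1),"F base",np.round(Rb.T@s["wrist_force"],1),"gap %.1f"%(1e3*s["finger_gap"]),
      "turn/8deg to square",np.round(np.degrees(R.from_matrix(Q.T@want).as_rotvec())/8,3))
    if target is not None: print("  shift in tool, units of 50mm",np.round(Q.T@Rb@(np.array(target)/1e3-p)/.05,3))
    return s
E
python3 -m inch '[[0,0,-0.86,0,0,0,0],[0,0,-0.86,0,0,0,0],[0,0,-0.86,0,0,0,0],[0,0,-0.85,0,0,0,0]]'; python3 -c "
from h import *; here([-150,-35,200])"
```

```text
clock: 0.55
tcp_pos: [0.1991, 0.5392, 0.2309]
orientation: [0.0, 0.66, 0.752, -0.0]
wrist_force: [0.1, -0.4, -0.9]
finger_gap: 0.0855
 t0.55 base mm [-304.9  640.   230.9] F base [ 0.  -0.4 -0.9] gap 85.5 turn/8deg to square [-0.003  0.004  0.036]
  shift in tool, units of 50mm [-13.515   3.03    0.625]
```

```bash
python3 -m inch '[[0,0,0.04,-0.7,0.5,0,0],[0,0,0,-0.8,0.5,0,0],[0,0,0,-0.8,0.5,0,0],[0,0,0,-0.8,0.5,0,0],[0,0,0,-0.8,0.5,0,0],[0,0,0,-0.8,0.25,0,0],[0,0,0,-0.8,0.2,0,0],[0,0,0,-0.8,0,0,0],[0,0,0,-0.8,0,0,0],[0,0,0,-0.8,0,0,0],[0,0,0,-0.8,0,0,0],[0,0,0,-0.8,0,0,0]]'; python3 -c "
from h import *; here([-150,-35,200])"
```

```text
clock: 1.75
tcp_pos: [0.4022, 0.084, 0.2312]
orientation: [-0.0, 0.664, 0.748, 0.0]
wrist_force: [1.0, 0.7, 0.0]
finger_gap: 0.0859
 t1.75 base mm [-160.1  163.1  231.2] F base [1.  0.6 0. ] gap 85.9 turn/8deg to square [ 0.001 -0.001 -0.037]
  shift in tool, units of 50mm [-3.96   0.223  0.624]
```

```bash
python3 -m inch '[[0,0,0,-0.8,0,0,0],[0,0,0,-0.8,0,0,0],[0,0,0,-0.8,0,0,0],[0,0,0,-0.8,0,0,0],[0,0,0,-0.6,0,0,0],[0,0,0,0,0,0,0]]'; python3 -c "
from h import *; here([-150,-35,40])"
```

```text
clock: 2.35
tcp_pos: [0.4256, -0.1063, 0.231]
orientation: [0.0, 0.665, 0.746, -0.0]
wrist_force: [0.2, 0.4, -0.6]
finger_gap: 0.0854
 t2.35 base mm [-160.6  -28.7  231. ] F base [ 0.2  0.4 -0.6] gap 85.4 turn/8deg to square [ 0.001  0.006 -0.074]
  shift in tool, units of 50mm [-0.122  0.213  3.819]
```

```bash
python3 -m inch '[[0,0,-0.07,-0.12,0,0.6,0],[0,0,0,0,0,0.7,0],[0,0,0,0,0,0.7,0],[0,0,0,0,0,0.7,0],[0,0,0,0,0,0.6,0],[0,0,0,0,0,0.4,0],[0,0,0,0,0,0.12,0],[0,0,0,0,0,0,0]]'
python3 - <<'E'
from h import *
s=here([-110,-35,40])
cv2.imwrite("pics/w1.png",env.read_camera("wrist")[:,:,::-1])
E
```

```text
clock: 3.15
tcp_pos: [0.4251, -0.1081, 0.0397]
orientation: [-0.001, 0.66, 0.752, -0.0]
wrist_force: [0.4, -0.4, 0.9]
finger_gap: 0.0856
 t3.15 base mm [-161.3  -30.4   39.7] F base [ 0.4 -0.5  0.9] gap 85.6 turn/8deg to square [-0.012 -0.01   0.036]
  shift in tool, units of 50mm [-0.096  1.026 -0.007]
```

View pics/w1.png

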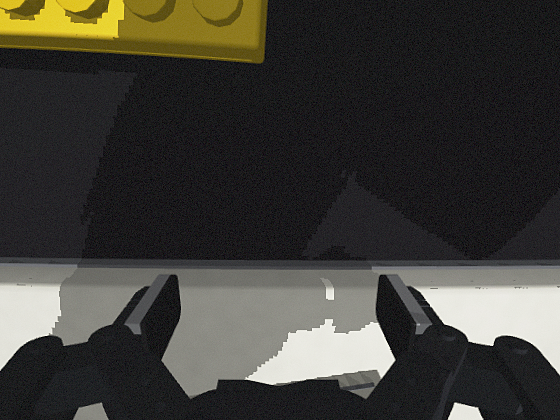

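```bash
python3 -m inch '[[0,0,0.036,-0.09,0.4,0,0],[0,0,0,0,0.3,0,0],[0,0,0,0,0.1,0,0],[0,0,0,0,0.1,0,0],[0,0,0,0,0.1,0,0],[0,0,0,0,0.1,0,0],[0,0,0,0,0.1,0,0]]'; python3 -c "
from h import *; here([-63,-35,40])"
```

```text
clock: 3.9
tcp_pos: [0.4849, -0.1054, 0.0401]
orientation: [-0.001, 0.662, 0.75, -0.0]
wrist_force: [-4.0, 0.7, 0.6]
finger_gap: 0.0855
 t3.90 base mm [-101.7  -35.2   40.1] F base [-3.9  1.2  0.6] gap 85.5 turn/8deg to square [-0.015 -0.009 -0.004]
  shift in tool, units of 50mm [ 0.004  0.774 -0.   ]
```

```bash
python3 -m inch '[[0,0,0,0,0.1,0,0],[0,0,0,0,0.1,0,0],[0,0,0,0,0.1,0,0],[0,0,0,0,0.1,0,0],[0,0,0,0,0,0,0]]'
python3 - <<'E'
from h import *
here([-63,-35,40])
im=env.read_camera("top")[:,:,::-1]
cv2.imwrite("pics/t2.png",cv2.resize(im[120:250,225:405],None,fx=4.4,fy=4.4,interpolation=cv2.INTER_CUBIC))
im=env.read_camera("scene")[:,:,::-1]
cv2.imwrite("pics/s2.png",cv2.resize(im[165:325,205:375],None,fx=3.7,fy=3.7,interpolation=cv2.INTER_CUBIC))
E
```

```text
clock: 4.4
tcp_pos: [0.5072, -0.1038, 0.0404]
orientation: [0.001, 0.662, 0.75, 0.0]
wrist_force: [1.1, -0.5, -0.0]
finger_gap: 0.0853
 t4.40 base mm [-79.4 -36.4  40.4] F base [ 1.1 -0.6 -0. ] gap 85.3 turn/8deg to square [ 0.01   0.005 -0.004]
  shift in tool, units of 50mm [0.028 0.327 0.008]
```

View pics/t2.png

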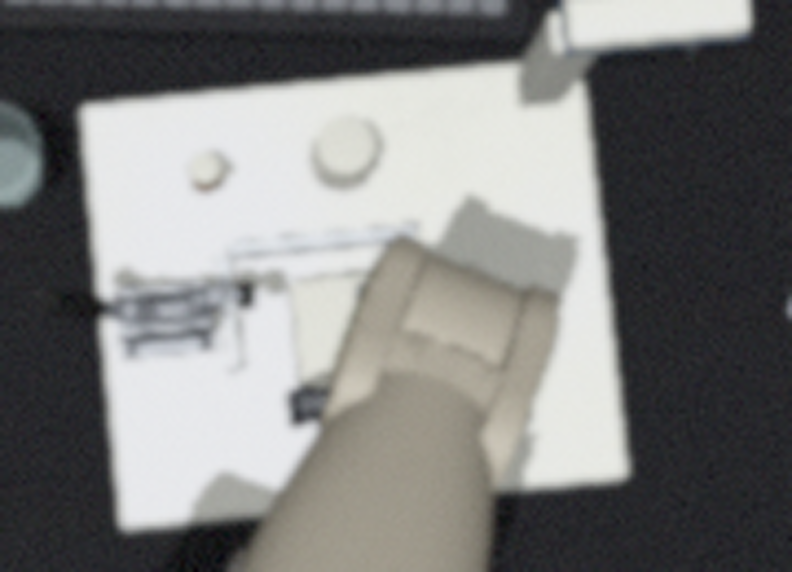

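View pics/s2.png

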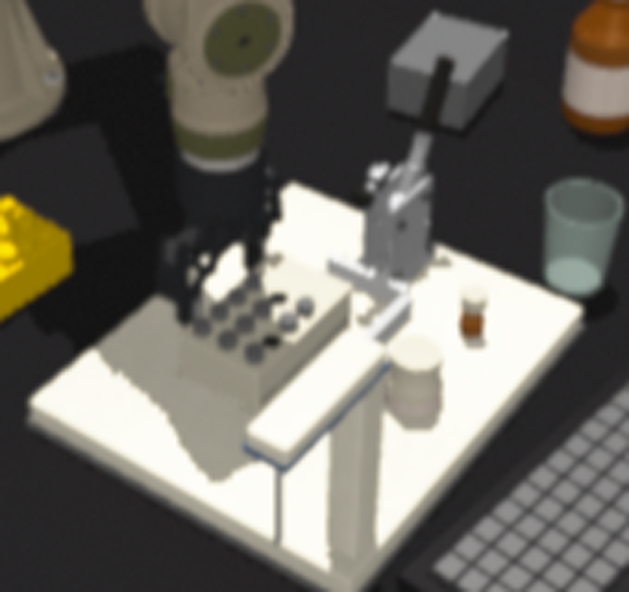

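```bash
python3 -m inch '[[0,0,0,0,0.1,0,0],[0,0,0,0,0.1,0,0],[0,0,0,0,0.1,0,0],[0,0,0,0,0.06,0,0],[0,0,0,0,0.04,0,0],[0,0,0,0,0.04,0,0]]'; python3 -c "
from h import *; here([-53,-35,40])"
```

```text
clock: 5.1
tcp_pos: [0.5274, -0.1008, 0.0403]
orientation: [-0.0, 0.662, 0.75, -0.0]
wrist_force: [-5.0, -0.1, 3.4]
finger_gap: 0.0852
 t5.10 base mm [-59.  -35.9  40.3] F base [-4.9  0.6  3.4] gap 85.2 turn/8deg to square [-0.007  0.    -0.005]
  shift in tool, units of 50mm [0.017 0.119 0.006]
```

```bash
python3 -m inch '[[0,0,0,0,0.04,0,0],[0,0,0,0,0.03,0,0],[0,0,0,0,0,0,0]]'; python3 -c "
from h import *; here([-53,-35,40])"
```

```text
clock: 5.4
tcp_pos: [0.5315, -0.1003, 0.0403]
orientation: [0.0, 0.662, 0.75, 0.0]
wrist_force: [-2.9, -1.1, 2.8]
finger_gap: 0.0854
 t5.40 base mm [-54.8 -35.9  40.3] F base [-3.  -0.8  2.8] gap 85.4 turn/8deg to square [ 0.004 -0.001 -0.004]
  shift in tool, units of 50mm [0.018 0.036 0.006]
```

```bash
python3 -m inch '[[0,0,0,0,0.03,0,0],[0,0,0,0,0.02,0,0]]'; python3 -c "
from h import *; here()"; python3 -m inch '[[0,0,0,0,0.03,0,0],[0,0,0,0,0,0,0]]'; python3 -c "
from h import *; here()"
```

```text
clock: 5.6
tcp_pos: [0.5334, -0.1, 0.0403]
orientation: [-0.0, 0.662, 0.75, -0.0]
wrist_force: [-8.4, -1.2, 5.6]
finger_gap: 0.0857
 t5.60 base mm [-52.8 -35.9  40.3] F base [-8.4 -0.1  5.6] gap 85.7 turn/8deg to square [-0.003 -0.    -0.005]
clock: 5.8
tcp_pos: [0.5334, -0.1, 0.0402]
orientation: [-0.001, 0.662, 0.75, -0.001]
wrist_force: [-10.0, -2.7, 7.4]
finger_gap: 0.0854
 t5.80 base mm [-52.9 -35.8  40.2] F base [-10.2  -1.4   7.4] gap 85.4 turn/8deg to square [-0.024  0.001 -0.006]
```

```bash
python3 -m inch '[[0,0,0,0,-0.2,0,0],[0,0,0,0,-0.2,-0.2,0],[0,0,0,0,0,-0.7,0],[0,0,0,0,0,-0.8,0.3],[0,0,0,-0.5,0,-0.5,1],[0,0,0,-0.7,0.1,0,1],[0,0,0,-0.7,0.3,0,1],[0,0,0,-0.4,0.5,0,1],[0,0,0,0,0.5,0,1],[0,0,0,0,0.1,0,1]]' 30
python3 - <<'E'
from h import *
here([0,-155,50])
im=env.read_camera("top")[:,:,::-1]
cv2.imwrite("pics/t3.png",cv2.resize(im[120:250,225:405],None,fx=4.4,fy=4.4,interpolation=cv2.INTER_CUBIC))
E
```

```text
clock: 6.8
tcp_pos: [0.6062, -0.208, 0.1507]
orientation: [0.001, 0.662, 0.75, 0.001]
wrist_force: [0.1, 1.4, 0.0]
finger_gap: -0.0001
 t6.80 base mm [   5.9 -152.1  150.7] F base [0.2 1.3 0. ] gap -0.1 turn/8deg to square [ 0.021  0.005 -0.007]
  shift in tool, units of 50mm [-0.057 -0.123  2.014]
```

View pics/t3.png

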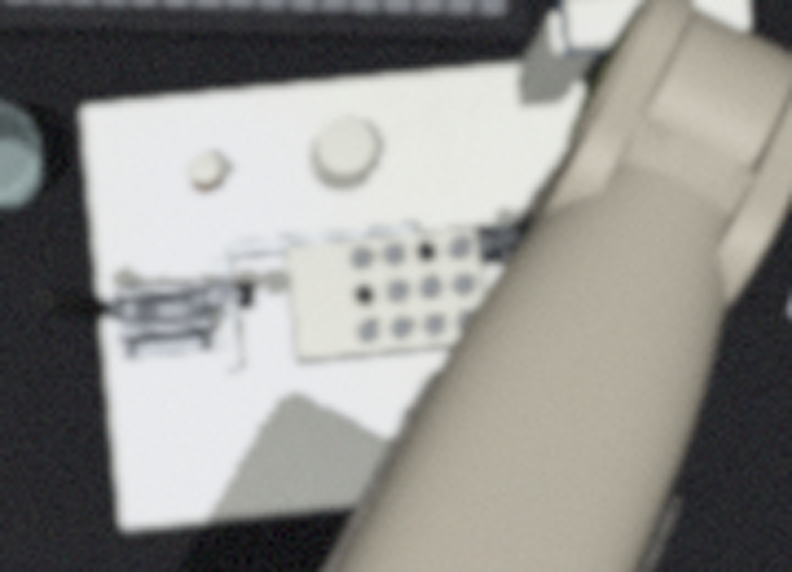

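```bash
python3 -m inch '[[0,0,0,0,-0.1,0.5,1],[0,0,0,0,0,0.6,1],[0,0,0,0,0,0.5,1],[0,0,0,0,0,0.3,1],[0,0,0,0,0,0.1,1],[0,0,0,0.3,0,0,1],[0,0,0,0.15,0,0,1],[0,0,0,0.1,0,0,1],[0,0,0,0.1,0,0,1],[0,0,0,0.1,0,0,1]]' ; python3 -c "
from h import *; here([0,-85,50])"
```

```text
clock: 7.85
tcp_pos: [0.5946, -0.1716, 0.0516]
orientation: [0.002, 0.662, 0.749, -0.001]
wrist_force: [-2.5, -5.7, 1.7]
finger_gap: 0.0004
 t7.85 base mm [  -1.1 -114.5   51.6] F base [-3.2 -5.4  1.7] gap 0.4 turn/8deg to square [ 0.004  0.025 -0.008]
  shift in tool, units of 50mm [0.591 0.021 0.03 ]
```

```bash
python3 -m inch '[[0,0,0,0.1,0,0,1],[0,0,0,0.1,0,0,1],[0,0,0,0.08,0,0,1],[0,0,0,0.08,0,0,1],[0,0,0,0.08,0,0,1]]' ; python3 -c "
from h import *; here([0,-85,50])"
```

```text
clock: 8.35
tcp_pos: [0.5919, -0.1501, 0.0516]
orientation: [0.002, 0.662, 0.749, -0.001]
wrist_force: [-2.7, -6.0, 1.7]
finger_gap: -0.0
 t8.35 base mm [ -1.1 -92.9  51.6] F base [-3.4 -5.6  1.7] gap -0.0 turn/8deg to square [ 0.004  0.026 -0.011]
  shift in tool, units of 50mm [0.158 0.021 0.031]
```

```bash
python3 -m inch '[[0,0,0,0.04,0,0,1],[0,0,0,0.04,0,0,1],[0,0,0,0.02,0,0,1]]' ; python3 -c "
from h import *; here([0,-85,50])"; python3 -m inch '[[0,0,0,0.02,0,0,1],[0,0,0,0.02,0,0,1]]' ; python3 -c "
from h import *; here([0,-85,50])"
```

```text
clock: 8.65
tcp_pos: [0.5913, -0.1451, 0.0516]
orientation: [0.002, 0.662, 0.749, -0.001]
wrist_force: [-1.8, -5.9, 2.0]
finger_gap: -0.0002
 t8.65 base mm [ -1.1 -87.9  51.6] F base [-2.5 -5.6  2. ] gap -0.2 turn/8deg to square [ 0.004  0.025 -0.01 ]
  shift in tool, units of 50mm [0.057 0.022 0.031]
clock: 8.85
tcp_pos: [0.591, -0.1433, 0.0515]
orientation: [0.002, 0.662, 0.749, -0.001]
wrist_force: [-2.9, -8.4, 2.2]
finger_gap: 0.0001
 t8.85 base mm [ -1.1 -86.   51.5] F base [-4.  -7.9  2.2] gap 0.1 turn/8deg to square [ 0.004  0.026 -0.012]
  shift in tool, units of 50mm [0.021 0.022 0.031]
```

```bash
for i in 1; do python3 -m inch '[[0,0,0,0.02,0,0,1],[0,0,0,0.01,0,0,1]]' >/dev/null; python3 -c "
from h import *; here()"; python3 -m inch '[[0,0,0,0.02,0,0,1],[0,0,0,0.01,0,0,1]]' >/dev/null; python3 -c "
from h import *; here()"; done
```

```text
t9.05 base mm [ -1.1 -86.   51.6] F base [ -3.8 -11.2   1. ] gap 0.1 turn/8deg to square [ 0.003  0.047 -0.018]
 t9.25 base mm [ -1.1 -86.   51.7] F base [ -4.4 -16.6   0.1] gap -0.3 turn/8deg to square [ 0.002  0.065 -0.025]
```

```bash
python3 -m inch '[[0,0,0,-0.15,0,0,1],[0,0,0,-0.15,0,-0.2,1],[0,0,0,0,0,-0.7,1],[0,0,0,0,-0.2,-0.8,0.7],[0,0,0,0,-0.6,-0.3,0],[0,0,0,0.3,-0.7,0,0],[0,0,0,0.6,-0.5,0,0],[0,0,0,0.6,0,0,0],[0,0,0,0.2,0,0,0],[0,0,0,0,0,0,0]]'
python3 - <<'E'
from h import *
here([-90,-15,40])
im=env.read_camera("top")[:,:,::-1]
cv2.imwrite("pics/t4.png",cv2.resize(im[120:250,225:405],None,fx=4.4,fy=4.4,interpolation=cv2.INTER_CUBIC))
E
```

```text
clock: 10.25
tcp_pos: [0.4829, -0.0806, 0.1514]
orientation: [0.001, 0.661, 0.751, 0.001]
wrist_force: [0.4, -0.8, -0.3]
finger_gap: 0.0854
 t10.25 base mm [-100.5  -10.4  151.4] F base [ 0.3 -0.8 -0.3] gap 85.4 turn/8deg to square [0.013 0.002 0.014]
  shift in tool, units of 50mm [-0.093  0.206  2.229]
```

View pics/t4.png

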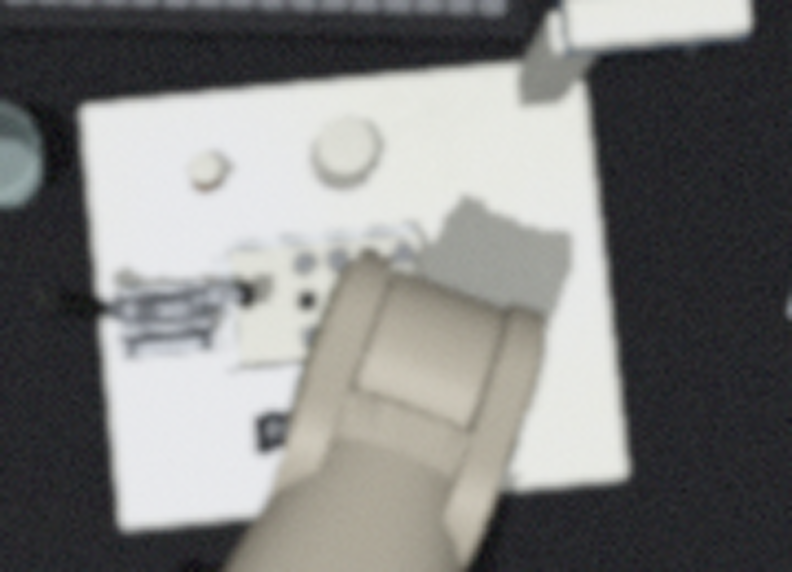

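```bash
python3 -m inch '[[0,0,0.01,-0.1,0,0.5,0],[0,0,0,0,0,0.7,0],[0,0,0,0,0,0.6,0],[0,0,0,0,0,0.4,0],[0,0,0,0,0.3,0.04,0],[0,0,0,0,0.3,0,0],[0,0,0,0,0.15,0,0],[0,0,0,0,0.06,0,0],[0,0,0,0,0.04,0,0],[0,0,0,0,0.04,0,0]]' >/dev/null; python3 -c "
from h import *; here([-53,-15,40])"; python3 -m inch '[[0,0,0,0,0.04,0,0],[0,0,0,0,0.02,0,0]]' >/dev/null;python3 -c "
from h import *; here([-53,-15,40])"
```

```text
t11.30 base mm [-56.9 -16.6  38.3] F base [-0.3  0.4  0.3] gap 85.6 turn/8deg to square [-0.002 -0.001 -0.016]
  shift in tool, units of 50mm [ 0.032  0.077 -0.034]
 t11.50 base mm [-53.7 -16.5  38.4] F base [ 0.6 -0.  -0.6] gap 85.6 turn/8deg to square [ 0.001 -0.    -0.015]
  shift in tool, units of 50mm [ 0.029  0.014 -0.031]
```

```bash
python3 -m inch '[[0,0,0,0,0.02,0,0],[0,0,0,0,0.02,0,0]]' >/dev/null; python3 -c "
from h import *; here()"; python3 -m inch '[[0,0,0,0,0.02,0,0],[0,0,0,0,0.02,0,0]]' >/dev/null;python3 -c "
from h import *; here()"; python3 -m inch '[[0,0,0,0,0.02,0,0],[0,0,0,0,0.02,0,0]]' >/dev/null;python3 -c "
from h import *; here()"
```

```text
t11.70 base mm [-52.9 -16.3  38.3] F base [-7.8 -0.9  5. ] gap 85.6 turn/8deg to square [-0.017  0.    -0.013]
 t11.90 base mm [-53.  -16.3  38.2] F base [-13.7  -2.   10.4] gap 85.5 turn/8deg to square [-0.044  0.001 -0.013]
 t12.10 base mm [-53.1 -16.2  38.2] F base [-19.4  -3.4  15.7] gap 85.4 turn/8deg to square [-0.071  0.003 -0.016]
```

```bash
python3 -m inch '[[0,0,0,0,-0.1,0,0],[0,0,0,0,-0.2,0,0],[0,0,0,0,-0.3,0,0],[0,0,0,0,-0.4,-0.5,0],[0,0,0,0,-0.3,-0.7,0],[0,0,0,0,0,-0.8,0.5],[0,0,0,0.4,0,-0.8,1],[0,0,0,0.7,0,-0.6,1],[0,0,0,0.7,0,-0.2,1],[0,0,0,0.7,0,0,1],[0,0,0,0.7,0,0,1],[0,0,0,0,0,0,1]]' 30
python3 - <<'E'
from h import *
here([0,150,240])
im=env.read_camera("top")[:,:,::-1]
cv2.imwrite("pics/t5.png",cv2.resize(im[120:250,225:405],None,fx=4.4,fy=4.4,interpolation=cv2.INTER_CUBIC))
im=env.read_camera("scene")[:,:,::-1]
cv2.imwrite("pics/s5.png",cv2.resize(im[165:325,205:375],None,fx=3.7,fy=3.7,interpolation=cv2.INTER_CUBIC))
B=lambda P:1e3*(Rb.T@(P-tb))[:2]
print("beaker",B(onz("top",(223,155),.045)))
for th in np.arange(.35,1.61,.125): print(round(th-.35,3),np.round([140+105*np.sin(th)-9*np.cos(th)-14.5,105+105*np.cos(th)+9*np.sin(th)],1))
E
```

```text
clock: 13.3
tcp_pos: [0.4511, 0.0738, 0.2185]
orientation: [-0.0, 0.661, 0.751, 0.001]
wrist_force: [0.4, -0.7, 0.1]
finger_gap: 0.0002
 t13.30 base mm [-112.9  146.9  218.5] F base [ 0.3 -0.8  0.1] gap 0.2 turn/8deg to square [ 0.007 -0.009  0.021]
  shift in tool, units of 50mm [ 0.057  2.258 -0.427]
beaker [135.84633219 237.11234056]
0.0 [153.  206.7]
0.125 [165.5 202.5]
0.25 [177.4 196.7]
0.375 [188.4 189.6]
0.5 [198.4 181.1]
0.625 [207.4 171.4]
0.75 [215.  160.6]
0.875 [221.2 149.1]
1.0 [226.  136.8]
1.125 [229.2 124. ]
1.25 [230.7 110.9]
```

View pics/t5.png

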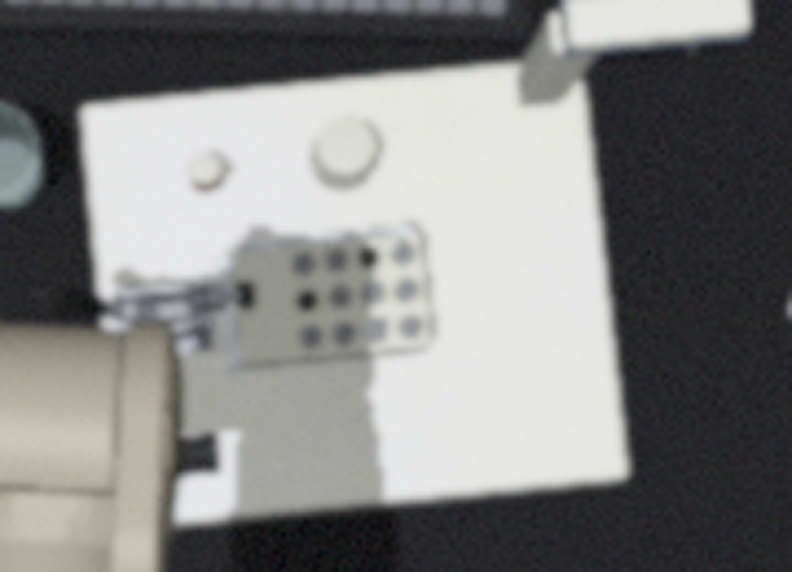

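View pics/s5.png

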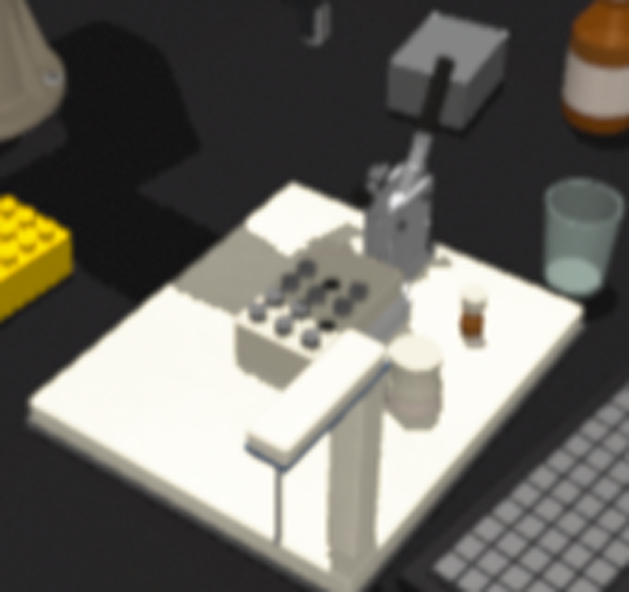

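```bash
python3 -m inch '[[0,0,0.02,0,0,-0.6,1],[0,0,0,-0.1,0.5,0,1],[0,0,0,-0.1,0.6,0,1],[0,0,0,0,0.6,0,1],[0,0,0,0,0.4,0,1],[0,0,0,0,0.15,0,1],[0,0,0,0,0,0,1]]'
python3 - <<'E'
from h import *
s=here([0,140,207])
im=env.read_camera("wrist")[:,:,::-1]
cv2.imwrite("pics/w6.png",im)
for P in [(-42,70,75),(-42,-70,75),(-42,70,52),(42,70,75),(0,150,207)]: print(P,proj("wrist",Rb@(np.array(P)/1e3)+tb,s))
E
```

```text
clock: 14.1
tcp_pos: [0.5654, 0.0732, 0.2475]
orientation: [-0.0, 0.664, 0.748, -0.0]
wrist_force: [-0.4, 0.2, 0.4]
finger_gap: 0.0001
 t14.10 base mm [  0.4 131.9 247.5] F base [-0.3  0.2  0.4] gap 0.1 turn/8deg to square [-0.008 -0.001 -0.045]
  shift in tool, units of 50mm [ 0.161 -0.009  0.81 ]
(-42, 70, 75) [209.94914904 144.72637101]
(-42, -70, 75) [ 61.42148233 147.17114576]
(-42, 70, 52) [214.41510965 142.09368674]
(42, 70, 75) [215.54829769 230.84884682]
(0, 150, 207) [309.24338776 242.38180775]
```

View pics/w6.png

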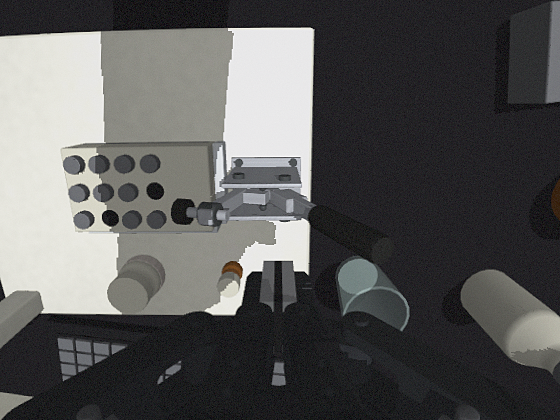

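Run:
```python
from h import *
im=cv2.imread("pics/w6.png")
cv2.imwrite("pics/w6c.png",cv2.resize(im[125:250,50:240],None,fx=4.2,fy=4.2,interpolation=cv2.INTER_CUBIC))
```

```text
(no output)
```

View pics/w6c.png

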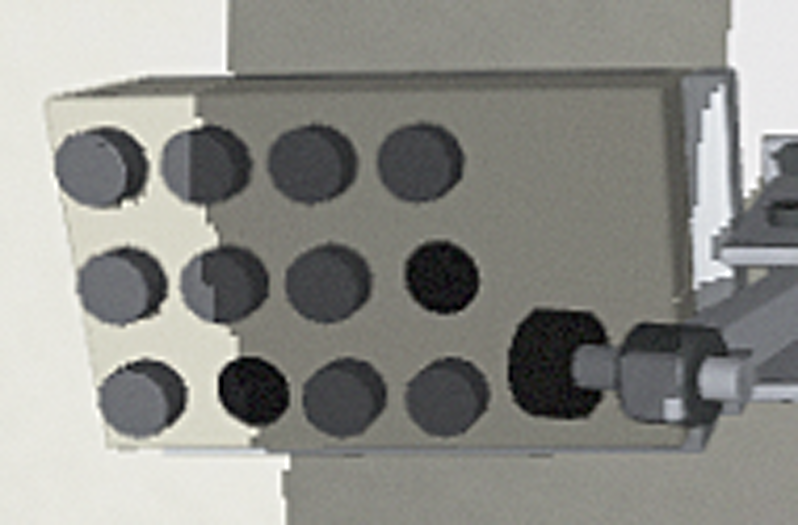

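```bash
python3 -m inch '[[0,0,-0.04,0.16,0,0.3,1],[0,0,0,0,0,0.4,1],[0,0,0,0,0,0.11,1],[0,0,0,0.1,0,0,1],[0,0,0,0.1,0,0,1],[0,0,0,0.1,0,0,1],[0,0,0,0.1,0,0.02,1]]'
python3 - <<'E'
from h import *
s=here([0,177.4,196.7])
E
```

```text
clock: 14.85
tcp_pos: [0.5619, 0.1026, 0.2079]
orientation: [0.001, 0.661, 0.75, 0.001]
wrist_force: [0.2, 0.0, -0.0]
finger_gap: -0.0001
 t14.85 base mm [  0.7 161.6 207.9] F base [ 0.2  0.  -0. ] gap -0.1 turn/8deg to square [0.014 0.    0.007]
  shift in tool, units of 50mm [ 0.316 -0.013  0.223]
```

```bash
python3 -m inch '[[0,0,0,0.11,0,0.07,1],[0,0,0,0.11,0,0.08,1],[0,0,0,0.1,0,0.08,1]]'
python3 - <<'E'
from h import *
s=here([0,188.4,189.6])
im=env.read_camera("wrist")[:,:,::-1]
cv2.imwrite("pics/w7.png",im)
im=env.read_camera("scene")[:,:,::-1]
cv2.imwrite("pics/s7.png",cv2.resize(im[165:325,205:375],None,fx=3.7,fy=3.7,interpolation=cv2.INTER_CUBIC))
E
```

```text
clock: 15.15
tcp_pos: [0.5595, 0.1185, 0.195]
orientation: [0.0, 0.661, 0.75, 0.0]
wrist_force: [-0.0, -0.5, 1.0]
finger_gap: -0.0
 t15.15 base mm [  0.2 177.7 195. ] F base [-0.1 -0.5  1. ] gap -0.0 turn/8deg to square [ 0.002 -0.     0.007]
  shift in tool, units of 50mm [ 0.215 -0.004  0.109]
```

View pics/w7.png

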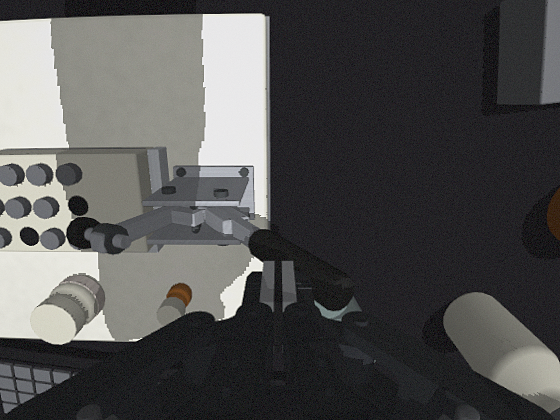

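View pics/s7.png

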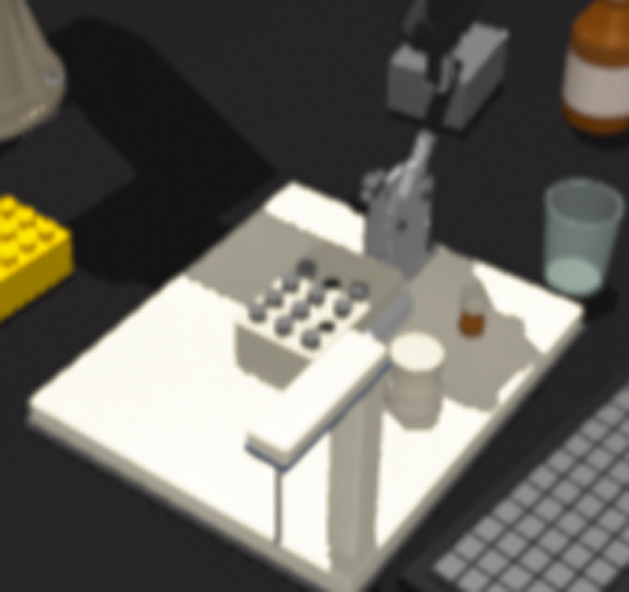

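```bash
python3 -m inch '[[0,0,0,0.11,0,0.07,1],[0,0,0,0.11,0,0.07,1],[0,0,0,0.1,0,0.08,1],[0,0,0,0.1,0,0.09,1]]'
python3 - <<'E'
from h import *
s=here([0,207.4,171.4])
E
```

```text
clock: 15.65
tcp_pos: [0.5568, 0.1392, 0.1795]
orientation: [-0.0, 0.661, 0.75, 0.0]
wrist_force: [1.2, 0.6, 0.4]
finger_gap: 0.0
 t15.65 base mm [  0.2 198.6 179.5] F base [1.2 0.5 0.4] gap 0.0 turn/8deg to square [ 0.001 -0.001  0.005]
  shift in tool, units of 50mm [ 0.176 -0.003  0.161]
```

Run:
```python
from h import *
im=env.read_camera("wrist")[:,:,::-1]
cv2.imwrite("pics/w8.png",im)
s=env.get_state()
im=env.read_camera("scene")[:,:,::-1]
cv2.imwrite("pics/s8.png",cv2.resize(im[165:265,275:375],None,fx=5.7,fy=5.7,interpolation=cv2.INTER_CUBIC))
```

```text
(no output)
```

View pics/w8.png

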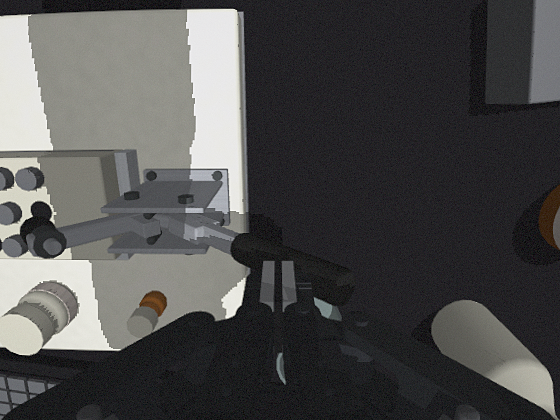

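View pics/s8.png

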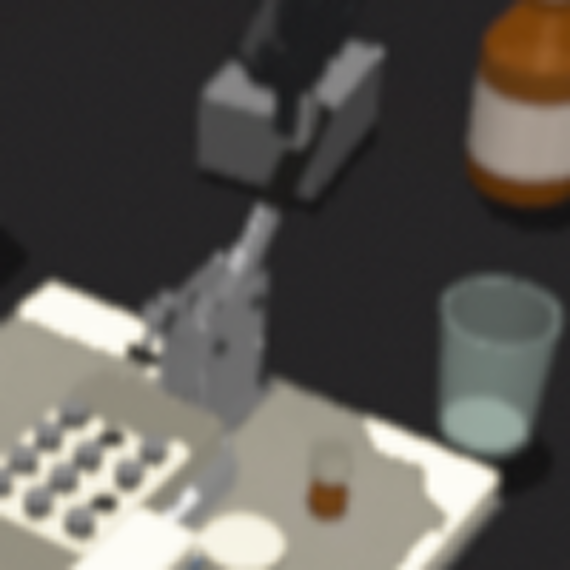

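```bash
python3 -m inch '[[0,0,0,0.09,0,0.08,1],[0,0,0,0.09,0,0.1,1],[0,0,0,0.08,0,0.11,1],[0,0,0,0.08,0,0.11,1],[0,0,0,0.06,0,0.12,1],[0,0,0,0.06,0,0.12,1],[0,0,0,0.05,0,0.12,1],[0,0,0,0.05,0,0.12,1]]'
python3 - <<'E'
from h import *
s=here([0,229.2,124])
E
```

```text
clock: 16.55
tcp_pos: [0.5534, 0.1665, 0.1359]
orientation: [0.0, 0.661, 0.75, 0.0]
wrist_force: [-1.6, -3.2, 5.0]
finger_gap: 0.0002
 t16.55 base mm [2.000e-01 2.260e+02 1.359e+02] F base [-2.  -2.9  5. ] gap 0.2 turn/8deg to square [0.004 0.004 0.004]
  shift in tool, units of 50mm [ 0.064 -0.004  0.237]
```

Force is rising as expected near the end. I'll continue down to the stop.

```bash
python3 -m inch '[[0,0,0,0.04,0,0.1,1],[0,0,0,0.03,0,0.1,1],[0,0,0,0.02,0,0.1,1],[0,0,0,0.01,0,0.1,1]]'
python3 - <<'E'
from h import *
s=here([0,230.7,111])
E
python3 -m inch '[[0,0,0,0,0,0.1,1],[0,0,0,0,0,0.06,1],[0,0,0,0,0,0.04,1]]'
python3 - <<'E'
from h import *
s=here([0,230.7,111])
E
```

```text
clock: 16.95
tcp_pos: [0.5526, 0.1719, 0.1151]
orientation: [-0.0, 0.661, 0.75, 0.0]
wrist_force: [1.1, -0.4, 0.1]
finger_gap: -0.0
 t16.95 base mm [1.000e-01 2.315e+02 1.151e+02] F base [ 1.  -0.5  0.1] gap -0.0 turn/8deg to square [-0.001 -0.007  0.006]
  shift in tool, units of 50mm [-0.017 -0.001  0.082]
clock: 17.25
tcp_pos: [0.553, 0.172, 0.11]
orientation: [0.001, 0.661, 0.75, 0.001]
wrist_force: [-12.9, -1.9, 39.3]
finger_gap: 0.0004
 t17.25 base mm [  0.4 231.6 110. ] F base [-13.   -0.3  39.3] gap 0.4 turn/8deg to square [ 0.022 -0.005  0.009]
  shift in tool, units of 50mm [-0.017 -0.008 -0.019]
```

```bash
python3 -m inch '[[0,0,0,0,0,-0.2,1],[0,0,0,0,0,-0.3,1],[0,0,0,0,0,-0.7,1],[0,0,0,0,0,-0.8,1],[0,0,0,0,-0.3,-0.6,1],[0,0,0,0,-0.6,0,1],[0,0,0,0,-0.7,0,1],[0,0,0,0,-0.7,0,1],[0,0,0,0,-0.4,0,1],[0,0,0,0,0,0,1]]'
python3 - <<'E'
from h import *
s=here()
cv2.imwrite("pics/w9.png",env.read_camera("wrist")[:,:,::-1])
im=env.read_camera("scene")[:,:,::-1]
cv2.imwrite("pics/s9.png",cv2.resize(im[165:325,205:375],None,fx=3.7,fy=3.7,interpolation=cv2.INTER_CUBIC))
im=env.read_camera("top")[:,:,::-1];cv2.imwrite("pics/t9full.png",im)
cv2.imwrite("pics/t9.png",cv2.resize(im[120:250,225:405],None,fx=4.4,fy=4.4,interpolation=cv2.INTER_CUBIC))
E
```

```text
clock: 18.25
tcp_pos: [0.4162, 0.1546, 0.2358]
orientation: [-0.001, 0.661, 0.75, -0.0]
wrist_force: [0.2, 0.0, 0.9]
finger_gap: -0.0002
 t18.25 base mm [-137.5  231.3  235.8] F base [ 0.2 -0.   0.9] gap -0.2 turn/8deg to square [-0.007 -0.004  0.01 ]
```

View pics/s9.png

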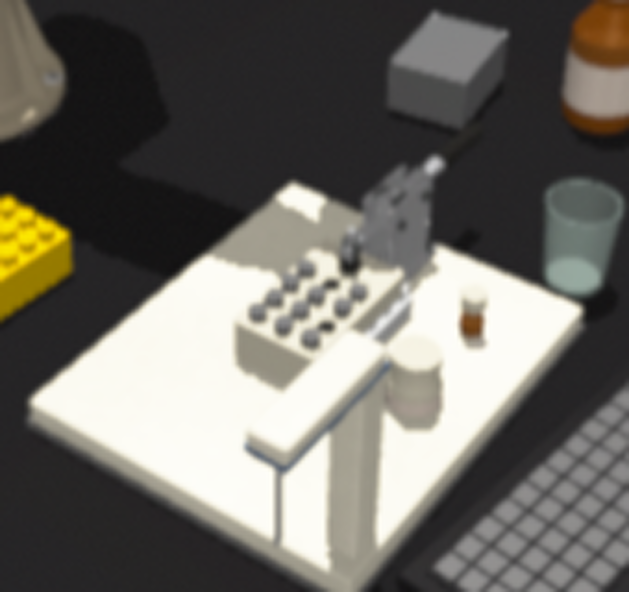

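View pics/t9.png

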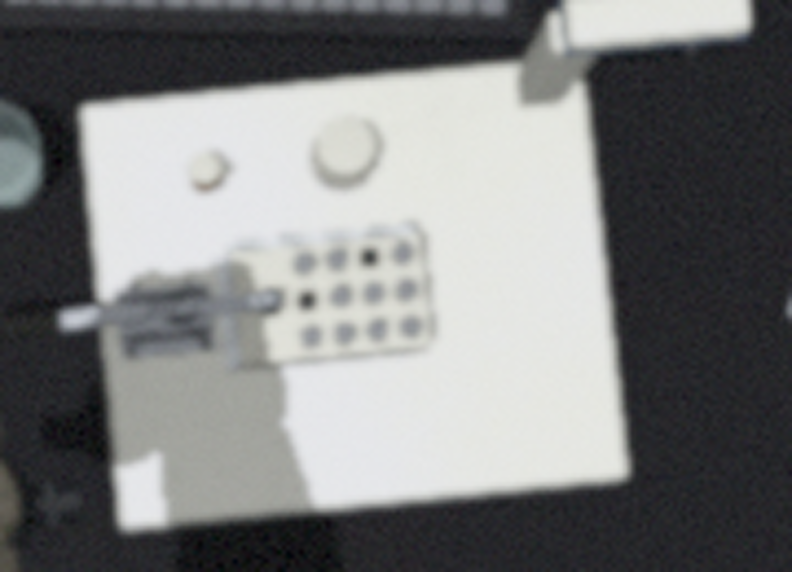

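View pics/w9.png

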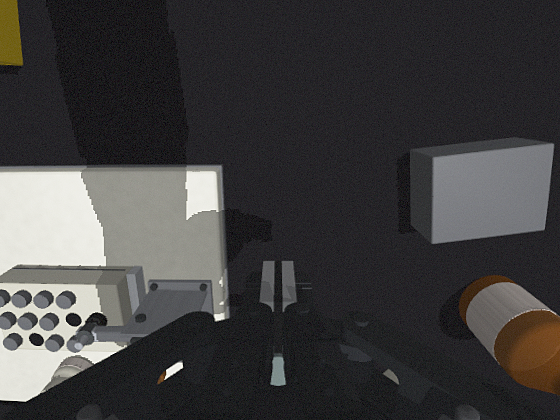

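```bash
python3 -m inch '[[0,0,0,-0.5,0.3,0,1],[0,0,0,-0.7,0.6,-0.1,1],[0,0,0,-0.7,0.6,-0.1,1],[0,0,0,-0.1,0.6,0,1],[0,0,0,0,0.5,0,1],[0,0,0,0,0.15,0,1],[0,0,0,0,0,0,1]]'
python3 - <<'E'
from h import *
s=here()
im=env.read_camera("wrist")[:,:,::-1]
cv2.imwrite("pics/w10.png",im)
W=lambda P:Rb@(np.array(P)/1e3)+tb
for P in [(-42,70,75),(-42,-70,75),(-42,70,52)]: print(P,proj("wrist",W(P),s))
sc=cv2.imread("pics/s9.png")
g=cv2.cvtColor(cv2.convertScaleAbs(sc,alpha=4),cv2.COLOR_BGR2RGB)[:,:,::-1].copy()
for th,c in((1.6,(0,255,0)),(1.45,(0,0,255)),(1.3,(255,0,0))):
    for L in (50,95,125):
        p=proj("scene",W((0,140+L*np.sin(th),105+L*np.cos(th))));q=((p-[205,165]+.5)*3.7-.5).astype(int);cv2.circle(g,tuple(int(v) for v in q),3,c,-1)
cv2.imwrite("pics/s10.png",cv2.resize(g[60:330,300:560],None,fx=2.2,fy=2.2))
E
```

```text
clock: 19.1
tcp_pos: [0.5689, 0.0725, 0.2444]
orientation: [-0.001, 0.661, 0.75, -0.0]
wrist_force: [0.2, 0.5, 0.0]
finger_gap: -0.0001
 t19.10 base mm [  3.9 130.8 244.4] F base [0.2 0.5 0. ] gap -0.1 turn/8deg to square [-0.01  -0.003  0.004]
(-42, 70, 75) [210.57475674 140.87105078]
(-42, -70, 75) [ 59.95927511 142.38840199]
(-42, 70, 52) [215.04754847 138.47340986]
```

View pics/w10.png

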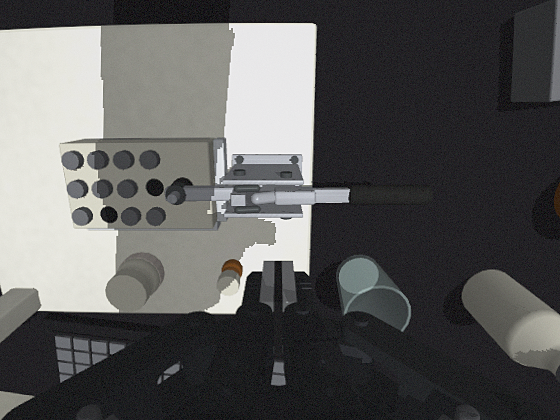

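View pics/s10.png

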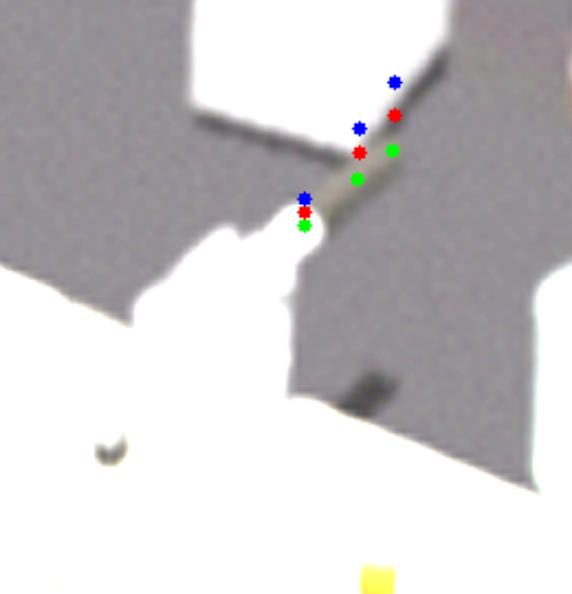

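Run:
```python
from h import *
im=cv2.imread("pics/w10.png")
cv2.imwrite("pics/w10c.png",cv2.resize(im[122:247,50:240],None,fx=4.2,fy=4.2,interpolation=cv2.INTER_CUBIC))
```

```text
(no output)
```

View pics/w10c.png

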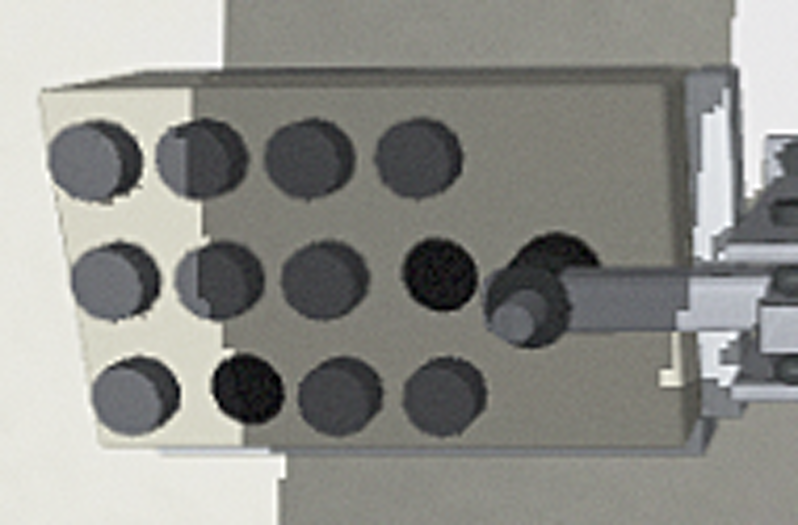

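Run:
```python
from h import *
for f,rows in(("w6",(152,160,170,185)),("w10",(149,157,167,180))):
    g=cv2.imread(f"pics/{f}.png",0)
    for r in rows: print(f,r,g[r-1:r+2,200:228].mean(0).round().astype(int).tolist())
im=cv2.imread("pics/w10.png")
cv2.imwrite("pics/w10d.png",cv2.resize(cv2.convertScaleAbs(im[132:232,195:235],alpha=1.6),None,fx=6,fy=6,interpolation=cv2.INTER_NEAREST))
cv2.imwrite("pics/w10e.png",cv2.resize(cv2.convertScaleAbs(im[218:236,60:220],alpha=1.2),None,fx=5,fy=5,interpolation=cv2.INTER_NEAREST))
```

```text
w6 152 [125, 126, 127, 124, 126, 127, 123, 110, 89, 86, 83, 81, 87, 117, 131, 125, 121, 202, 232, 227, 229, 236, 195, 112, 94, 116, 226, 239]
w6 160 [127, 126, 124, 127, 123, 127, 125, 120, 98, 83, 84, 84, 81, 120, 130, 114, 198, 231, 226, 223, 225, 231, 230, 157, 89, 86, 200, 237]
w6 170 [126, 124, 123, 126, 126, 126, 126, 123, 112, 93, 84, 86, 84, 80, 114, 116, 199, 228, 223, 221, 223, 228, 236, 186, 109, 95, 133, 239]
w6 185 [124, 123, 127, 126, 125, 124, 124, 128, 122, 114, 92, 80, 86, 96, 93, 200, 221, 217, 229, 166, 110, 141, 183, 189, 186, 185, 185, 182]
w10 149 [125, 124, 125, 126, 124, 126, 127, 120, 102, 81, 87, 85, 81, 111, 129, 125, 122, 174, 196, 186, 222, 234, 234, 163, 81, 92, 152, 229]
w10 157 [126, 124, 126, 127, 127, 125, 128, 122, 109, 91, 83, 84, 82, 85, 116, 127, 115, 206, 231, 225, 225, 227, 237, 199, 117, 95, 116, 227]
w10 167 [126, 125, 124, 125, 123, 124, 125, 126, 120, 101, 84, 83, 86, 80, 112, 115, 195, 227, 223, 222, 222, 226, 229, 232, 152, 88, 92, 190]
w10 180 [127, 125, 123, 123, 127, 125, 126, 126, 124, 116, 97, 84, 82, 98, 82, 188, 222, 217, 229, 172, 117, 116, 130, 143, 149, 147, 149, 148]
```

View pics/w10d.png

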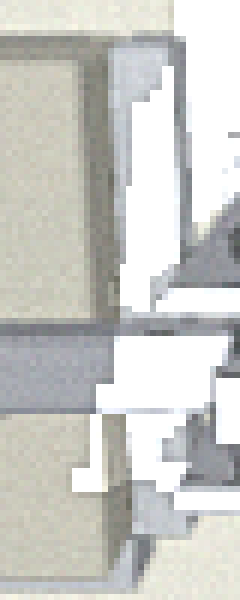

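View pics/w10e.png

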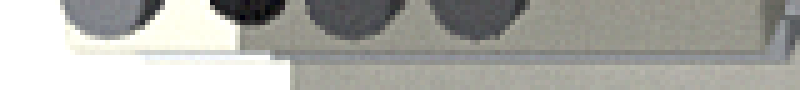

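```bash
python3 -c "
from workcell import env
env.hand_in()
print(env.get_state()['clock'])"
```

```text
the job is handed in; nothing more can be done
the job is handed in; nothing more can be done
```

The rack is in its corner and the clamp is closed over it. I handed the job in at about 19 s; no verdict came back.

**What I did:** With the open gripper I pushed the white rack square against the back stop, then slid it along with closed fingers to the side stop. I pushed it against the back stop once more with the clamp still open. Then I swept the handle down over centre to its stop, lifted off and moved clear.

**Last checks:**
- **Back stop:** both pushes ended at the same place (tool at x ≈ -53 mm), and the force rose there with no further movement.
- **Side stop:** the rack stopped rigidly. In the enlarged wrist picture I saw no seam; the visible strip of the rack's side was about 5 px against 4.5 px predicted, so any gap is 0.5 mm at most.
- **Clamp:** the force on the fingers fell to zero past dead centre, then rose to about 39 N (wrist force) at the stop. With the arm away, the handle lay along its predicted level line and the pad stood on the rack's bare strip.
- **Other things:** the vial, jar, beaker, tip box and reagent bottle look unmoved in the last pictures, by eye. I did not check the wash bottle, crucible or spatula closely, but the arm went nowhere near them.

**What disagreed:** the base outline measured 5–6 mm too large along each side, which I put down to edge blur. The stops agreed with the fitted frame to about 3 mm for the back bar and 1–3 mm for the side bar.

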